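# Press a label holder home behind the sprung lip of a bottle rack

### The job

Lift the wide label holder up and off the hook it hangs on, and push it straight down behind the sprung lip of the empty middle bay on the front of the bottle rack until its toe is fully home on the rail floor. Finish still holding it, upright and pressed down firmly, so that the lip's screws can be done up. Leave the narrow holder hanging and the bottles on the rack standing where they are.

Things in the scene. Friction and masses are not known exactly. Their poses are not given: they have to be found in the camera images.
- wide_holder: wide label holder: black upright plate with a white paper ticket, 84 mm wide (own y), 140 tall (z), about 60 g, on either hook. Origin: middle of its lower edge; ticket looks to -x. Bottom up: tongue 76 mm wide, 5 thick (x -2.5 to +2.5), its lowest 16 mm tapered from both faces to a 2 mm toe; label panel z 32 to 68; slot z 68 to 88; 40 mm wide neck and grip tab above
- wide_holder_tab (a point): middle of the wide holder's grip tab, 126 mm above its lower edge: tab 40 mm wide, 10 thick (own x -5 to +5), z 92 to 140 mm of the holder. Take it here from above, one finger in front and one behind; fingertips no lower than 19 mm below this point stay clear of hook and stand. A firm grip (40 N) is fine
- wide_holder_slot (a point): upper edge of the wide holder's hang slot, 88 mm above its lower edge; the slot is 12 mm wide and 20 mm tall (z 68 to 88 mm), and its upper edge rests on the hook's wire
- narrow_holder: narrow label holder, the same but 52 mm wide, hanging on the other hook; stays there
- hook_stand: fixed grey steel stand, base 90 x 210 mm, origin under its middle, front along -x, upright panel at x +20 to +24 mm, 147 mm tall. Two wire hooks 5 mm thick at y = +52 and -52 mm, level at 140 mm height from the panel to x = -30 mm, then turned up to end at x = -38 mm, 9 mm higher. The holders hang at x = -12 mm: raised 9 to 15 mm (best 12) one can be drawn off along -x; clear after 35 mm
- bottle_rack: fixed white bottle rack 140 x 322 mm, shelf top 113 mm high; origin under its middle, front along -x; its front face (fascia) is the plane x = -70 mm. The label rail on it has bays at y = -100, 0, +100 mm; the outer two hold holders like the wide one (up to 165 mm high), the middle one is empty. Bottles (tops up to 186 mm) stand over the outer bays only; come in from the front
- rail_floor: floor of the empty middle bay: ledge 16 mm deep, 92 mm long between two dividers 22 mm tall. Origin: middle of its upper face, 25 mm above the worktop; axes as the rack's; the fascia is its plane x = +8 mm, its top edge (88 mm above this floor) bevelled. A holder is home when its lower edge stands on it, its origin at about x = +1 to +6 mm, y = 0. Come down with its origin at about x = +3.5 mm
- lip (a joint): sprung lip of the middle bay, 78 mm long, hinged under the rail floor; 0 = at rest, grows (rad, to 0.4) as its top is pushed off the rack. At rest its throat, 20 mm above the floor, is 3 mm from the fascia; it flares to a 9 mm mouth 31 mm above the floor. The holder opens it 0.06 rad or more. Passing it takes 2 to 8 N; on the floor the push rises steeply: 12 to 20 N in all is firmly home
- bottle_a: amber bottle 33 mm across, 72 mm tall, loose on the rack; stays
- bottle_b: small capped amber bottle 28 mm across, 63 mm tall, loose on the rack; stays
- bottle_c: amber bottle with white cap 33 mm across, 73 mm tall, loose on the rack; stays
- bottle_d: small capped amber bottle 28 mm across, 63 mm tall, loose on the rack; stays
Not all that is in view belongs to the job. Several things look just like the hook_stand: the one meant starts farthest to the robot's right.

How it is judged:
On the way, in this order (a step that is already met when the one before it is completed fails the run):
1. the wide holder is in the fingers, off its hook and clear of the stand (contact force between the fingers and wide_holder above 1 N and contact force between wide_holder and hook_stand below 0.1 N and distance of wide_holder from where it was at the start of the episode above 0.04 m and height (world z) of wide_holder above 0.04 m), for 0.2 s.
2. its toe has pushed the lip of the middle bay open from above (value of joint lip above 0.04 rad and contact force between wide_holder and bottle_rack above 0.5 N and horizontal distance between wide_holder and rail_floor below 0.012 m), for 0.1 s.
At the end, for the whole second after the job is handed in: the wide holder stands upright (within 7 degrees) behind the middle bay's lip, which it holds open, its lower edge within 3 mm of the rail floor; through the last second the fingers press it on that floor with 3 N or more; the narrow holder still hangs (within 30 mm) (contact force between wide_holder and rail_floor above 3 N and contact force between the fingers and wide_holder above 2 N and z of wide_holder in the frame of rail_floor between -0.004 and 0.003 m and x of wide_holder in the frame of rail_floor between -0.004 and 0.008 m and y of wide_holder in the frame of rail_floor between -0.012 and 0.012 m and value of joint lip above 0.04 rad and angle between wide_holder's own z axis and vertical below 0.12 rad and linear speed of wide_holder below 0.02 m/s and distance of narrow_holder from where it was at the start of the episode below 0.03 m); the arm keeps its last pose, push and grip.
It fails at once if the narrow holder is knocked off its hook (distance of narrow_holder from where it was at the start of the episode above 0.04 m).
It fails at once if a bottle on the rack is knocked over or shifted by more than 20 mm (distance of any of bottle_a, bottle_b, bottle_c, bottle_d from where it was at the start of the episode above 0.02 m).
It also fails if it takes over 64 s, if anything falls off the work surface, if the arm or the gripper's body presses on something with over 40 N, if the wrist force passes 120 N, or if a joint passes its speed limit or range.

### The arm

A 6-joint arm with a two-finger parallel gripper is mounted at the origin on a cart in front of the work surface, level with it; the furniture and walls round the work are solid. World frame = base frame: x ahead of the robot, y to its left, z up, the work surface at z = 0. Lengths are in m, angles in rad, forces in N, time in s.
With the tool pointing down it reaches from about 0.375 to 0.9 m from the base axis. Payload 3.1 kg.
Tool frame: the origin (TCP) lies on the centre line of the jaws, within the pads' length; the fingertips stand 14 mm ahead of it and the grasp point (between the pads) lies 5 mm behind it; y points along the fingers, z is the direction in which the jaws open and shut, and the axes are right-handed (so a half turn about y gives the same grasp; the last joint's range is limited). The gripper opens to 87 mm and grips with 3 to 60 N. Pads are 19 mm wide; open, the fingers measure 117 mm over their backs; the gripper's body (75 mm by 190 mm) begins 51 mm behind the grasp point.
Start: joints at [-1.329, 0.527, 1.433, -0, 1.181, -0.178], TCP at [0.255, -0.57, 0.237] pointing down, gripper open.
Joint ranges: [-3.08, 3.08], [-0.75, 2.2], [0.22, 2.44], [-1.43, 4.57], [0, 2.65], [-2.85, 2.85]. Speed limits (rad/s): [2.79, 2.79, 3.14, 3.14, 3.14, 3.14].

### API

Orientations are given as [roll, pitch, yaw] about the fixed x, y, z axes, in that order (R = Rz(yaw) Ry(pitch) Rx(roll)).
In Python, from rig import read_state, read_camera, camera_info, hand_in, recognise gives the robot as it stands.
- The arm moves only by the tool servo_tool, never from a script. Its argument "targets" is one flat list of numbers, 5 for each row, row after row: the closure, from -1 (fully open) to 1 (shut), so that 0 is half open, then the shift along the tool's x, y, z in units of 25 mm (1.0 is 25 mm), then the turn about the tool's y in units of 8 degrees (1.0 is 8 degrees). A call has 1 to 8 rows; each row is the pose to reach, as a shift and turn from the pose measured when the call began, along the tool's axes at that moment; what a row does not reach only later rows make up. A row lasts 1/8 s, in which the tool goes at most 62.5 mm and 10.7 degrees, less where a joint would pass 70% of its speed; a pose out of reach is approached as far as the arm can. A call with a gripper value outside its range is refused whole. The fingers move at their own pace and stop on an object; "force" is the grip in N (left out, the last holds). Time passes only in rows, so rows that repeat a pose let the fingers close. It gives the time, the measured TCP pose, the force and the opening at its end, in the units of the state.
- read_state(): the state, without advancing time (a new reading comes with each control period).
- read_camera(name): name is "scene" or "side" or "wrist"; returns (picture, depth): 420x560x3 uint8, red, green, blue; 420x560 float32, m along the optical axis (not along the pixel's ray), 0 where there is no reading.
- camera_info(name): a dict with "intrinsics" (3x3 intrinsics, pixels), "R" (3x3) and "t" (3): a world point X has camera coordinates R X + t. Camera axes: x right, y down, z forward; pixel columns grow to the right and rows downward; lengths in m; the calibration is good to about 2 mm. A picture is of the moment at which its call begins: read the wrist's pose just before it. camera_info takes no time and is no camera call; for the wrist camera it gives the pose at the moment of the call.
- hand_in(): hands the job in, once; it reports no verdict.
Trained networks look in the newest picture that a camera, given by its name, has taken for a name from the list of things; names that differ only in an ending like _2 or _b are one class to them, and where a whole thing is asked for, a point or a joint stands for the part that bears it (a point fixed in the world has none). Each returns a list of dicts, best first, with "confidence" (0 to 1); they miss things now and then, are a little off and sometimes report something else, mostly with a low value. They report only what shows in the picture. A call takes as long as a camera call. They do not tell look-alikes from the thing itself.
- recognise(camera, target): "point" ([x, y, z] in m, in world coordinates, good to about 4 mm: the middle of the surface that is visible of it).
The state is a dict: "time_s": time; "joints": joint angles; "joint_velocities": joint speeds; "effort": joint torques, N m; "tool_pos": TCP position; "eef_rot": TCP orientation; "wrist_force": force on the tool from outside, world axes, zero at the start; "torque": the same for the moment, N m; "grip_width": finger opening in m.
Only numpy, scipy, OpenCV 4.12 (cv2) and the standard library are available. Lean on these libraries where they do the work, as an engineer would, in place of code of your own. Each camera call takes 0.05 s, during which the arm holds its last target. There are 200 camera calls.

## Working session

There is one attempt and no reset: what is moved stays moved. The work goes in short steps, Python scripts to look and compute and a tool call to move; the robot and the scene stay as the last step left them, time stands still between calls to the robot, and variables do not carry over. Pictures are saved under pics/ and viewed, about 8 in all and at most 12, crops included, and the job is handed in when it is done.

Besides the shell and the picture viewer there is one more tool, called after "Call:" in YAML: its name, and indented under it one key for each argument. servo_tool: Moves the arm, as the interface text tells. Its arguments: {"type":"object","properties":{"targets":{"type":"array","items":{"type":"number"}},"force":{"type":"number"}},"required":["targets"]}

```bash
mkdir -p pics; ls; cat > h.py <<'E'
import numpy as np, cv2
from rig import *
def snap(c,fn=None):
    info=camera_info(c); im,d=read_camera(c)
    if fn: cv2.imwrite('pics/'+fn,im[:,:,::-1])
    K=np.array(info['intrinsics']);R=np.array(info['R']);t=np.array(info['t'])
    v,u=np.mgrid[:420,:560]
    P=np.stack([(u-K[0,2])/K[0,0]*d,(v-K[1,2])/K[1,1]*d,d],-1)
    W=(P-t)@R; W[d==0]=np.nan
    return im,d,W
E
python3 - <<'E'
from h import *
print(read_state())
for c in ['scene','side']:
    im,d,W=snap(c,c+'0.png'); np.save(c+'W.npy',W)
    i=camera_info(c); print(c,-np.array(i['R']).T@i['t'], np.array(i['R'])[2])
    for n in ['wide_holder','wide_holder_tab','narrow_holder','hook_stand','bottle_rack','rail_floor']:
        print(n,[(np.round(r['point'],3).tolist(),round(r['confidence'],2)) for r in recognise(c,n)])
a=cv2.imread('pics/scene0.png');b=cv2.imread('pics/side0.png')
E
```

```text
pics
{'time_s': 0.0, 'joints': array([-1.32851034e+00,  5.28475835e-01,  1.43386399e+00, -4.35244577e-05,
        1.18136156e+00, -1.78485915e-01]), 'joint_velocities': array([ 0.00164913,  0.00041905, -0.00094169,  0.00217016,  0.00077927,
       -0.00053683]), 'effort': array([-1.15659745e-04, -4.40040421e+01, -1.76592994e+01,  6.32997626e-02,
        5.81435440e-02, -1.61704470e-04]), 'tool_pos': array([ 0.25515001, -0.5698063 ,  0.23557782]), 'eef_rot': array([-1.57287870e+00,  3.34791784e-04, -2.72080453e+00]), 'wrist_force': array([0.37943594, 0.74700956, 0.10599761]), 'torque': array([ 0.01658773,  0.00728814, -0.04550973]), 'grip_width': 0.08713811119434307}
scene [-0.1725349   1.17535041  1.0957686 ] [ 0.43769993 -0.64315426 -0.62830834]
wide_holder [([0.504, 0.39, 0.151], 0.57)]
wide_holder_tab [([0.503, 0.388, 0.154], 0.67)]
narrow_holder [([0.553, 0.299, 0.158], 0.69), ([0.502, 0.389, 0.153], 0.28)]
hook_stand [([0.4, 0.682, 0.008], 0.83), ([0.544, 0.358, 0.01], 0.63)]
bottle_rack [([0.524, -0.079, 0.106], 0.9), ([0.605, -0.01, 0.153], 0.47)]
rail_floor []
side [ 0.56545411 -0.78232184  0.94355608] [-0.05138959  0.76278281 -0.64460957]
wide_holder [([0.516, 0.368, 0.11], 0.76), ([0.612, -0.029, 0.167], 0.63)]
wide_holder_tab [([0.518, 0.37, 0.115], 0.91)]
narrow_holder [([0.57, 0.285, 0.125], 0.77)]
hook_stand [([0.417, 0.67, 0.048], 0.67)]
bottle_rack [([0.544, -0.217, 0.111], 0.79), ([0.517, 0.37, 0.114], 0.33)]
rail_floor [([0.561, -0.266, 0.157], 0.65), ([0.554, -0.223, 0.165], 0.45)]
```

View pics/scene0.png

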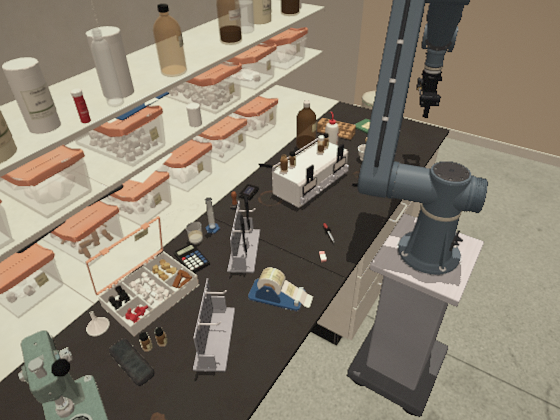

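View pics/side0.png

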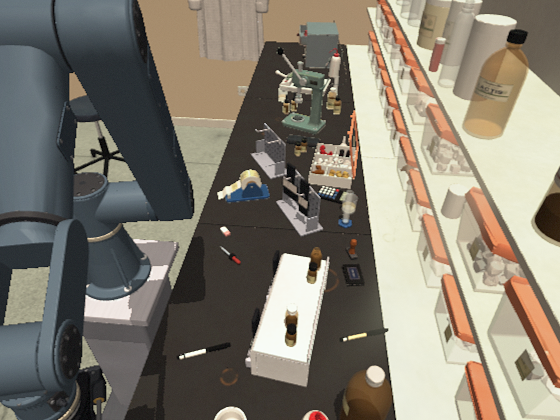

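The scene view shows two stands: (240,240), which carries both holders and is the robot's right one, and an empty look-alike at (212,330). The rack is at (310,170). Look-alike plates for the wide holder are the narrow one beside it and the holders in the rack's outer bays (310,175) and (340,152). I'll check with a close crop and measure from depth.

```bash
python3 - <<'E'
from h import *
a=cv2.imread('pics/scene0.png');b=cv2.imread('pics/side0.png')
A=cv2.resize(a[190:280,210:290],(400,450),interpolation=cv2.INTER_CUBIC)
B=cv2.resize(b[155:245,270:350],(400,450),interpolation=cv2.INTER_CUBIC)
cv2.imwrite('pics/crop.png',np.hstack([A,B]))
for c in ['scene','side']:
    W=np.load(c+'W.npy')
    X,Y,Z=W[...,0],W[...,1],W[...,2]
    m=(abs(Z-.113)<.006)&(X>.4)&(X<.8)&(Y<.1)&(Y>-.4)
    p=W[m]; n,l,s,ce=cv2.connectedComponentsWithStats(m.astype(np.uint8))
    k=1+np.argmax(s[1:,4]); p=W[l==k]
    r=cv2.minAreaRect((p[:,:2]*1000).astype(np.float32)); print(c,'rack top',r,np.median(p[:,2]),len(p))
    print(cv2.boxPoints(r).tolist())
    # stand: points by height
    m=(X>.42)&(X<.68)&(Y>.2)&(Y<.48)&(Z>.003)&(Z<.22)
    for lo,hi in [(.003,.02),(.1,.2)]:
        mm=m&(Z>lo)&(Z<hi); n,l,s,ce=cv2.connectedComponentsWithStats(mm.astype(np.uint8),connectivity=8)
        for k in range(1,n):
            if s[k,4]>40:
                q=W[l==k]; print(c,lo,s[k,4],cv2.minAreaRect((q[:,:2]*1000).astype(np.float32)),np.round(np.percentile(q[:,2],[1,50,99]),3))
E
```

```text
scene rack top ((557.2521362304688, -136.5281219482422), (329.84619140625, 152.7876434326172), 81.1413345336914) 0.11424506993585155 1153
[[456.371826171875, -287.71942138671875], [607.3369140625, -311.24835205078125], [658.1324462890625, 14.663177490234375], [507.1673583984375, 38.192108154296875]]
scene 0.003 636 ((561.0978393554688, 347.1762390136719), (131.3505859375, 227.6769256591797), 32.720558166503906) [0.003 0.009 0.018]
scene 0.003 116 ((567.030029296875, 323.6936340332031), (31.10618019104004, 124.8050765991211), 29.875497817993164) [0.004 0.01  0.019]
scene 0.003 174 ((639.7171020507812, 456.6398620605469), (49.43608474731445, 79.56826782226562), 85.6452865600586) [0.003 0.015 0.019]
scene 0.1 417 ((544.3875122070312, 335.84136962890625), (64.43728637695312, 201.96372985839844), 29.685644149780273) [0.101 0.144 0.198]
side rack top ((554.6170043945312, -138.2208709716797), (324.56597900390625, 145.00180053710938), 81.36112976074219) 0.11287438080826302 4424
[[458.5627746582031, -287.77264404296875], [601.91943359375, -309.55279541015625], [650.6712646484375, 11.330902099609375], [507.3145751953125, 33.111053466796875]]
side 0.003 125 ((647.6282348632812, 454.95147705078125), (49.082096099853516, 62.68398666381836), 89.0454330444336) [0.003 0.013 0.018]
side 0.003 670 ((549.0441284179688, 334.2672119140625), (92.3424072265625, 213.92750549316406), 31.26375389099121) [0.003 0.008 0.019]
side 0.1 703 ((547.1231689453125, 330.7222595214844), (64.33985137939453, 194.60279846191406), 29.581586837768555) [0.101 0.139 0.195]
```

View pics/crop.png

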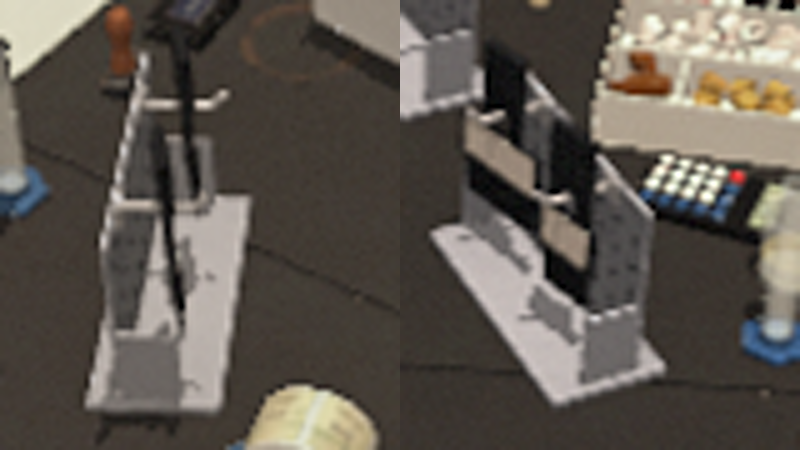

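The crop confirms it: the stand at y≈0.33–0.37, rightmost, carries the wide holder on its far-left hook at about (0.517, 0.370) and the narrow one at (0.567, 0.29). Moving now, with a stop over the rack front to measure it with the wrist camera.

Call:
servo_tool:
  targets: [-1,-1.6,-0.45,-1.6,-0.75,-1,-3.2,-0.9,-3.2,-1.5,-1,-4.8,-1.35,-4.8,-2.25,-1,-6.4,-1.8,-6.4,-3,-1,-8,-2.25,-8,-3.75,-1,-9.6,-2.7,-9.6,-4.5,-1,-11.2,-3.15,-11.2,-5.25,-1,-12.8,-3.6,-12.8,-6]
  force: 40

```text
time_s: 1.7
tool_pos: [0.4172, -0.146, 0.3273]
eef_rot: [-1.57, -0.0, -1.88]
wrist_force: [1.4, -1.6, -0.6]
grip_width: 0.0872
```

```bash
python3 - <<'E'
from h import *
s=read_state(); print(s['time_s'],s['tool_pos'],s['eef_rot'],s['wrist_force'],s['joints'])
i=camera_info('wrist'); print('cam',-np.array(i['R']).T@i['t'],np.array(i['R']))
im,d,W=snap('wrist','w1.png'); np.save('w1.npy',W)
for n in ['rail_floor','lip','bottle_rack']:
    print(n,[(np.round(r['point'],3).tolist(),round(r['confidence'],2)) for r in recognise('wrist',n)])
E
```

```text
1.7 [ 0.41716912 -0.14599726  0.32729708] [-1.56952118e+00 -2.83748328e-04 -1.88002696e+00] [ 1.40695547 -1.59257316 -0.59926323] [-5.90565998e-01  1.61398983e-01  1.74218224e+00  8.62041657e-05
  1.23670764e+00 -2.81363755e-01]
cam [ 0.44157491 -0.06960141  0.47614784] [[ 0.95254077 -0.30440828  0.00129775]
 [-0.29168564 -0.91149333  0.28999897]
 [-0.08709519 -0.27661438 -0.95702608]]
rail_floor [([0.473, -0.119, 0.025], 0.73)]
lip []
bottle_rack [([0.544, -0.11, 0.111], 0.73), ([0.473, -0.121, 0.026], 0.7)]
```

View pics/w1.png

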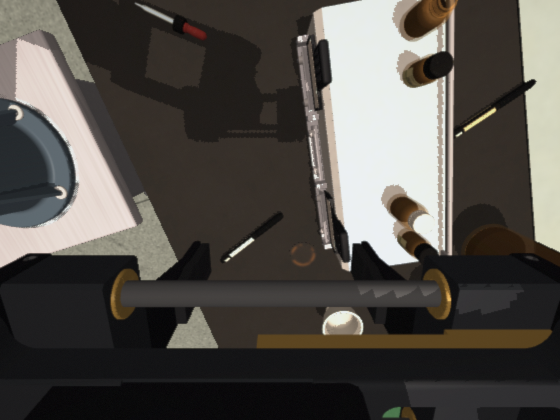

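The wrist view shows the rack's white top from (315,10) to (340,260). The rail runs along its left edge, with the empty middle bay at about (318,150) between the two black holders. Next I'll fit the geometry from depth.

```bash
python3 - <<'E'
from h import *
W=np.load('w1.npy'); im=cv2.imread('pics/w1.png')
X,Y,Z=W[...,0],W[...,1],W[...,2]
m=(abs(Z-.113)<.008)&(X>.4)&(X<.7)&(Y>-.35)&(Y<.08)
n,l,s,ce=cv2.connectedComponentsWithStats(m.astype(np.uint8)); k=1+np.argmax(s[1:,4]); p=W[l==k]
r=cv2.minAreaRect((p[:,:2]*1000).astype(np.float32)); print(r,np.median(p[:,2]))
# front edge fit: for each row min X of top with high brightness
pts=[]
for v in range(20,240):
    c=np.where(l[v]==k)[0]
    if len(c)>20: pts.append(W[v,c[0]])
pts=np.array(pts); 
A=np.polyfit(pts[:,1],pts[:,0],1)
for _ in range(5):
    res=pts[:,0]-np.polyval(A,pts[:,1]); q=pts[abs(res-np.median(res))<.002]; A=np.polyfit(q[:,1],q[:,0],1)
print('front edge x=a*y+b',A,'yaw deg',-np.degrees(np.arctan(A[0])),len(q), 'z',np.median(q[:,2]))
# rack frame estimate
yaw=-np.arctan(A[0]); ex=np.array([np.cos(yaw),np.sin(yaw)]); ey=np.array([-np.sin(yaw),np.cos(yaw)])
C=np.array(r[0])/1000; print('center',C)
u=(W[...,:2]-C)@ex; w=(W[...,:2]-C)@ey
# profiles across the front by bay position
for y0 in (-.03,-.015,0,.015,.03):
    mm=(abs(w-y0)<.004)&(u<-.05)&(u>-.11)&(Z>.01)
    o=np.argsort(u[mm]); print(y0,[(round(a*1000,1),round(b*1000,1)) for a,b in zip(u[mm][o][::4],Z[mm][o][::4])])
# along rail: heights
for y0 in np.arange(-.16,.161,.004):
    mm=(abs(w-y0)<.002)&(u<-.072)&(u>-.09)&(Z>.01)
    if mm.any(): print(round(y0,3),np.round(np.percentile(Z[mm],[10,50,95])*1000),end=' ')
E
```

```text
((555.2985229492188, -138.50584411621094), (322.9142761230469, 145.7642364501953), 81.44081115722656) 0.11366047470570192
front edge x=a*y+b [0.14767047 0.50906579] yaw deg -8.4001859857917 150 z 0.10595739432773421
center [ 0.55529852 -0.13850584]
-0.03 [(np.float64(-92.5), np.float64(327.1)), (np.float64(-92.3), np.float64(334.9)), (np.float64(-92.2), np.float64(316.7)), (np.float64(-92.2), np.float64(332.4)), (np.float64(-92.1), np.float64(338.6)), (np.float64(-92.1), np.float64(332.1)), (np.float64(-92.0), np.float64(315.6)), (np.float64(-92.0), np.float64(332.2)), (np.float64(-92.0), np.float64(338.4)), (np.float64(-91.9), np.float64(333.0)), (np.float64(-91.9), np.float64(337.5)), (np.float64(-91.9), np.float64(325.7)), (np.float64(-91.8), np.float64(320.1)), (np.float64(-91.8), np.float64(315.8)), (np.float64(-91.8), np.float64(334.2)), (np.float64(-91.8), np.float64(338.3)), (np.float64(-91.8), np.float64(339.5)), (np.float64(-91.8), np.float64(335.8)), (np.float64(-91.7), np.float64(323.3)), (np.float64(-91.7), np.float64(333.9)), (np.float64(-91.7), np.float64(336.2)), (np.
[... 28230 characters left out ...]
 [29. 38. 57.] 0.028 [36. 38. 58.] 0.032 [30. 38. 58.] 0.036 [25. 33. 57.] 0.04 [25. 26. 57.] 0.044 [25. 26. 27.] 0.048 [35. 47. 49.] 0.052 [40. 47. 48.] 0.056 [25. 26. 47.] 0.06 [25. 27. 92.] 0.064 [26. 55. 92.] 0.068 [33. 54. 91.] 0.072 [36. 55. 91.] 0.076 [35. 56. 94.] 0.08 [ 27.  78. 164.] 0.084 [ 27.  93. 165.] 0.088 [ 27.  85. 165.] 0.092 [ 26. 101. 165.] 0.096 [ 26.  89. 166.] 0.1 [ 27.  93. 165.] 0.104 [ 25.  88. 166.] 0.108 [ 27.  92. 165.] 0.112 [ 28.  93. 166.] 0.116 [ 26.  88. 166.] 0.12 [ 26.  57. 162.] 0.124 [32. 52. 91.] 0.128 [35. 53. 91.] 0.132 [36. 56. 87.] 0.136 [26. 55. 92.] 0.14 [26. 65. 94.] 0.144 [23. 26. 76.] 0.148 [29. 44. 49.] 0.152 [42. 48. 49.] 0.156 [46. 46. 46.]
```

Rack geometry from the wrist depth:
- **Yaw:** −8.45°
- **Fascia:** 67.4 mm in front of (0.5553, −0.1385)
- **Holder target:** about (0.484, −0.128)

Now on to the stand.

Call:
servo_tool:
  targets: [-1,-2.3,0,-0.1,-0.75,-1,-4.6,0,-0.2,-1.5,-1,-6.9,0,-0.3,-2.25,-1,-9.2,0,-0.4,-3,-1,-11.5,0,-0.5,-3.75,-1,-13.8,0,-0.6,-4.5,-1,-16.1,0,-0.75,-5.25,-1,-18.4,0,-0.9,-6]

```text
time_s: 2.9
tool_pos: [0.5373, 0.2979, 0.3258]
eef_rot: [-1.571, -0.002, -1.043]
wrist_force: [1.1, 0.3, -0.5]
grip_width: 0.0869
```

```bash
python3 - <<'E'
from h import *
s=read_state(); print(s['time_s'],s['tool_pos'],s['eef_rot'],s['wrist_force'],s['joints'])
im,d,W=snap('wrist','w2.png'); np.save('w2.npy',W)
for n in ['wide_holder','wide_holder_tab','narrow_holder','hook_stand']:
    print(n,[(np.round(r['point'],3).tolist(),round(r['confidence'],2)) for r in recognise('wrist',n)])
E
```

```text
2.9 [0.53731525 0.29794122 0.32582983] [-1.57140244 -0.00227097 -1.04251392] [ 1.10914528  0.33553137 -0.48577455] [ 0.32575888  0.42852481  1.34808704 -0.002397    1.36511832 -0.20203314]
wide_holder [([0.515, 0.374, 0.192], 0.64)]
wide_holder_tab [([0.513, 0.379, 0.193], 0.88)]
narrow_holder [([0.557, 0.293, 0.192], 0.94)]
hook_stand [([0.55, 0.335, 0.004], 0.85)]
```

View pics/w2.png

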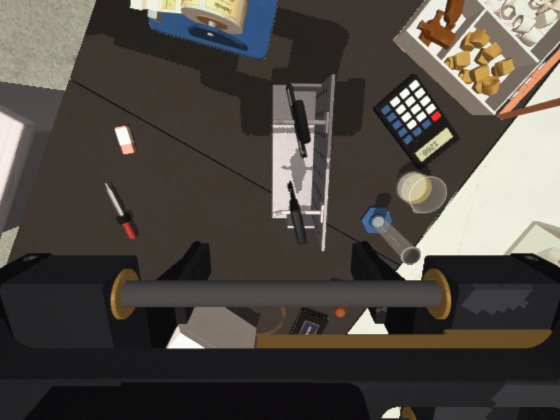

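Wrist view: stand in the centre, wide holder's tab at about (300,120), narrow holder at (297,215). Next I fit the tab, panel and stand yaw from depth.

```bash
python3 - <<'E'
from h import *
np.set_printoptions(precision=4,suppress=True)
W=np.load('w2.npy'); Z=W[...,2]
reg=np.zeros(Z.shape,bool); reg[60:250,255:345]=True
def fit(m,name):
    n,l,s,ce=cv2.connectedComponentsWithStats((m&reg).astype(np.uint8))
    for k in range(1,n):
        if s[k,4]>25:
            q=W[l==k]; r=cv2.minAreaRect((q[:,:2]*1000).astype(np.float32))
            print(name,s[k,4],'c',np.round(r[0],1),'size',np.round(r[1],1),'ang',round(r[2],1),'z',np.round(np.percentile(q[:,2]*1000,[5,50,95]),1),'px',np.round(ce[k]))
fit((Z>.185)&(Z<.21),'tabtop')
fit((Z>.142)&(Z<.152),'panel/hook')
fit((Z>.004)&(Z<.013),'base')
fit((Z>.105)&(Z<.13),'holder panel top')
E
```

```text
tabtop 481 c [514.8 376.9] size [10.  39.9] ang 43.8 z [192.  194.6 196.1] px [301. 121.]
tabtop 362 c [565.8 287.1] size [10.4 39.3] ang 44.8 z [190.8 194.6 196. ] px [298. 225.]
panel/hook 967 c [558.4 342.9] size [ 30.3 197.8] ang 29.6 z [142.5 147.2 148.7] px [325. 160.]
panel/hook 76 c [500.4 368.9] size [22.9  3.2] ang 30.3 z [142.1 143.8 151.2] px [283. 122.]
panel/hook 58 c [550.5 277.7] size [19.2  5. ] ang 29.0 z [142.4 145.  151.5] px [280. 212.]
base 555 c [486.2 392.7] size [29.2 48.5] ang 30.3 z [ 7.2  8.7 10.1] px [281. 103.]
base 401 c [516.9 405.8] size [32.2 40.1] ang 30.3 z [ 7.2  8.7 10.3] px [307. 102.]
base 2984 c [553.5 308.1] size [ 65.1 153.1] ang 29.6 z [ 7.1  8.7 10.1] px [291. 169.]
holder panel top 104 c [528.2 417.9] size [ 1. 35.] ang 29.5 z [106.  118.5 128.6] px [326.  95.]
holder panel top 107 c [493.3 398.8] size [ 6.4 22.5] ang 47.6 z [112.3 122.8 124.1] px [291.  93.]
holder panel top 205 c [570.6 343.2] size [  0.9 100. ] ang 29.5 z [105.9 117.1 128.5] px [322. 167.]
holder panel top 81 c [536.5 353.4] size [ 6.5 19.6] ang 42.6 z [109.7 122.7 124.1] px [303. 150.]
holder panel top 46 c [551.2 300.9] size [ 6.6 11.1] ang 43.9 z [107.8 122.4 126.7] px [291. 189.]
holder panel top 56 c [609.9 274.4] size [ 0.5 29.1] ang 29.3 z [106.9 117.7 127.4] px [319. 230.]
```

The wide holder hangs twisted at 44° on the hook; the stand is at 29.6°. The tab top is at (0.5148, 0.3769, 0.1946). I'll move above it, aligned to 44°.

Call:
servo_tool:
  targets: [-1,-0.8,0.8,0.2,-0.4,-1,-1.6,1.6,0.4,-0.85,-1,-2.4,2.4,0.6,-1.3,-1,-3.18,3.2,0.81,-1.7,-1,-3.18,3.6,0.81,-1.7,-1,-3.18,3.6,0.81,-1.7]

```text
time_s: 3.9
tool_pos: [0.5133, 0.3745, 0.2343]
eef_rot: [-1.576, -0.001, -0.808]
wrist_force: [0.6, -0.0, -0.2]
grip_width: 0.0873
```

```bash
cat >> h.py <<'E'
def to(x,y,z,phi):
    s=read_state(); yaw=s['eef_rot'][2]; p=s['tool_pos']; d=np.array([x,y,z])-p
    ph=yaw+np.pi/2; dx=np.array([np.cos(yaw),np.sin(yaw)]); dz=np.array([np.cos(ph),np.sin(ph)])
    t=(np.radians(phi)-ph+np.pi)%(2*np.pi)-np.pi
    print('t',round(s['time_s'],2),'pos',p.round(4),'rot',np.round(s['eef_rot'],3),'phi',round(np.degrees(ph),2),'F',s['wrist_force'].round(1),'w',round(s['grip_width'],4))
    print('units x,y,z,turn:',np.round([d[:2]@dx/.025,-d[2]/.025,d[:2]@dz/.025,-np.degrees(t)/8],2))
E
python3 -c "
from h import *
to(.5148,.3769,.1775,43.9)"
```

```text
t 3.9 pos [0.5133 0.3745 0.2343] rot [-1.576e+00 -1.000e-03 -8.080e-01] phi 43.72 F [ 0.6 -0.  -0.2] w 0.0873
units x,y,z,turn: [-0.03  2.27  0.11 -0.02]
```

Call:
servo_tool:
  targets: [-1,0,0.8,0.1,0,-1,0,1.6,0.1,0,-1,0,2.27,0.1,0,-1,0,2.27,0.1,0,1,0,2.27,0.1,0,1,0,2.27,0.1,0,1,0,2.27,0.1,0,1,0,2.27,0.1,0]
  force: 40

```text
time_s: 4.9
tool_pos: [0.5151, 0.3761, 0.1779]
eef_rot: [-1.575, -0.002, -0.808]
wrist_force: [-0.4, -0.5, 0.4]
grip_width: 0.0551
```

Call:
servo_tool:
  targets: [1,0,0,0,0,1,0,0,0,0,1,0,0,0,0,1,0,0,0,0]
  force: 40

```text
time_s: 5.4
tool_pos: [0.5151, 0.3761, 0.1779]
eef_rot: [-1.575, -0.002, -0.808]
wrist_force: [-0.2, 0.1, -0.2]
grip_width: 0.0148
```

```bash
python3 -c "
from h import *
to(.5148,.3769,.1895,29.6)"
```

```text
t 5.4 pos [0.5151 0.3761 0.1779] rot [-1.575 -0.002 -0.808] phi 43.73 F [-0.2  0.1 -0.2] w 0.0148
units x,y,z,turn: [-0.03 -0.47  0.01  1.77]
```

Call:
servo_tool:
  targets: [1,0,0,0,0,1,0,0,0,0,1,0,0,0,0]
  force: 40

```text
time_s: 5.78
tool_pos: [0.515, 0.3761, 0.1779]
eef_rot: [-1.575, -0.002, -0.808]
wrist_force: [0.5, -0.6, -0.3]
grip_width: 0.0098
```

Call:
servo_tool:
  targets: [1,0,-0.1,0,0,1,0,-0.25,0,0,1,0,-0.4,0,0,1,0,-0.48,0,0.4,1,0,-0.48,0,0.9,1,0,-0.48,0,1.4,1,0,-0.48,0,1.77,1,0,-0.48,0,1.77]

```text
time_s: 6.78
tool_pos: [0.5151, 0.3762, 0.1901]
eef_rot: [-1.574, -0.003, -1.054]
wrist_force: [0.4, -0.2, -1.5]
grip_width: 0.0096
```

```bash
python3 -c "
from h import *
to(.5148-.052,.3769-.0296,.1895,29.6)"
```

```text
t 6.78 pos [0.5151 0.3762 0.1901] rot [-1.574 -0.003 -1.054] phi 29.6 F [ 0.4 -0.2 -1.5] w 0.0096
units x,y,z,turn: [-0.03  0.03 -2.39  0.  ]
```

Call:
servo_tool:
  targets: [1,0,0,-0.3,0,1,0,0,-0.6,0,1,0,0,-0.9,0,1,0,0,-1.2,0,1,0,0,-1.5,0,1,0,0,-1.8,0,1,0,0,-2.1,0,1,0,0,-2.4,0]

```text
time_s: 7.78
tool_pos: [0.4625, 0.3463, 0.1903]
eef_rot: [-1.574, -0.003, -1.054]
wrist_force: [0.0, -0.6, -0.5]
grip_width: 0.0098
```

```bash
python3 - <<'E'
from h import *
to(.445,-.05,.32,-8.45)
im,d,W=snap('wrist','w3.png');im2,d2,W2=snap('side')
cv2.imwrite('pics/c3.png',np.hstack([cv2.resize(im[60:340,140:460],(400,350)),cv2.resize(im2[130:270,220:380],(400,350))])[:,:,::-1])
E
```

```text
t 7.78 pos [0.4625 0.3463 0.1903] rot [-1.574 -0.003 -1.054] phi 29.6 F [ 0.  -0.6 -0.5] w 0.0098
units x,y,z,turn: [13.44 -5.19 -8.44  4.76]
```

View pics/c3.png

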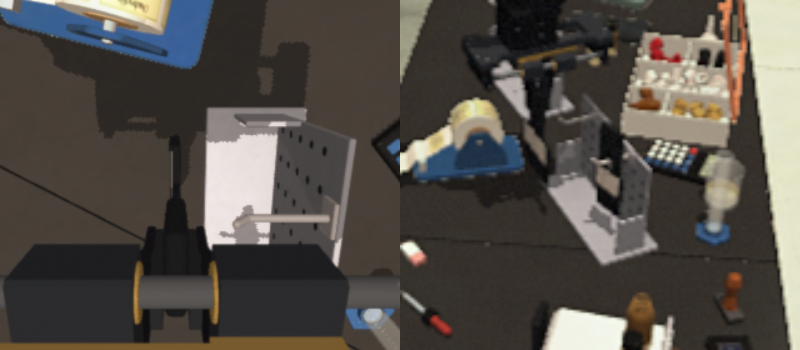

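The wide holder is in the fingers and off the hook (tab under the fingers at (175,190) in the left crop). The narrow holder still hangs at (610,165) in the right crop. Carrying to the rack front.

Call:
servo_tool:
  targets: [1,0.2,-1.5,-0.3,0,1,1.9,-3,-1.3,0.8,1,3.8,-4.2,-2.5,1.6,1,5.7,-5,-3.7,2.4,1,7.6,-5.19,-4.9,3.2,1,9.5,-5.19,-6.1,3.9,1,11.5,-5.19,-7.3,4.5,1,13.44,-5.19,-8.44,4.76]

```text
time_s: 8.88
tool_pos: [0.4449, -0.0516, 0.3223]
eef_rot: [-1.571, -0.005, -1.72]
wrist_force: [0.9, -0.6, -0.9]
grip_width: 0.0097
```

```bash
python3 - <<'E'
from h import *
to(.4842-.025*.989,-.1279+.025*.147,.23,-8.45)
E
```

```text
t 8.88 pos [ 0.4449 -0.0516  0.3223] rot [-1.571 -0.005 -1.72 ] phi -8.56 F [ 0.9 -0.6 -0.9] w 0.0097
units x,y,z,turn: [ 2.79  3.69  1.01 -0.01]
```

Call:
servo_tool:
  targets: [1,0.7,0.6,0.25,0,1,1.4,1.4,0.5,0,1,2.1,2.2,0.75,0,1,2.79,3,1.01,0,1,2.79,3.69,1.01,0,1,2.79,3.69,1.01,0,1,2.79,3.69,1.01,0]

```text
time_s: 9.75
tool_pos: [0.4598, -0.1249, 0.231]
eef_rot: [-1.57, -0.006, -1.72]
wrist_force: [-0.0, 0.4, -0.4]
grip_width: 0.0099
```

```bash
python3 - <<'E'
from h import *
to(.4842,-.1279,.23,-8.45)
im,d,W=snap('wrist','w4.png'); np.save('w4.npy',W)
im2,d2,W2=snap('side'); np.save('s4.npy',W2)
cv2.imwrite('pics/c4.png',np.hstack([cv2.resize(im[60:340,140:460],(400,350)),cv2.resize(im2[230:370,210:370],(400,350))])[:,:,::-1])
E
```

```text
t 9.75 pos [ 0.4598 -0.1249  0.231 ] rot [-1.57  -0.006 -1.72 ] phi -8.55 F [-0.   0.4 -0.4] w 0.0099
units x,y,z,turn: [-0.03  0.04  0.98 -0.01]
```

View pics/c4.png

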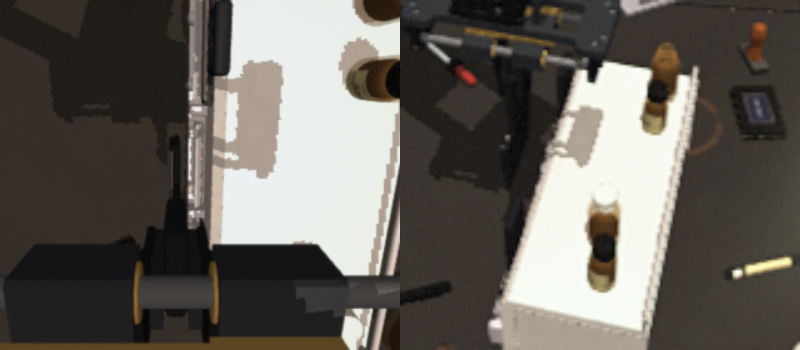

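The holder hangs vertically in front of the fascia, in line with the middle bay. Its shoulder edge is at crop (175,170), the fascia edge at x≈212 in the left crop. I'll measure both in the same image.

```bash
python3 - <<'E'
from h import *
W=np.load('w4.npy'); C=np.array([.5553,-.1385])
for yd in (-8.45,):
    a=np.radians(yd); ex=np.array([np.cos(a),np.sin(a)]); ey=np.array([-np.sin(a),np.cos(a)])
    u=((W[...,:2]-C)@ex)*1000; w=((W[...,:2]-C)@ey)*1000; Z=W[...,2]*1000
    # fascia points: vertical face z 60..98
    for lo,hi in [(-140,-60),(8,20),(20,35),(35,46),(56,75),(125,150)]:
        m=(Z>60)&(Z<100)&(u>-71)&(u<-63)&(w>lo)&(w<hi); print('fascia',lo,m.sum(),np.round(np.percentile(u[m],[10,50,90]),1) if m.any() else '')
    # dividers height 47
    m=(abs(Z-47.5)<1.5)&(u<-69)&(u>-86)&(w>0)
    print('div w',np.round(np.unique(np.round(w[m])),0))
    # holder shoulder
    m=(Z>120)&(Z<215)&(u>-115)&(u<-80)&(w>5)&(w<60)
    for zl in range(120,215,10):
        q=m&(Z>=zl)&(Z<zl+10)
        if q.sum()>5: print('holder z',zl,q.sum(),'u',np.round(np.percentile(u[q],[5,50,95]),1),'w',np.round(np.percentile(w[q],[2,98]),1),'slope', np.round(np.polyfit(w[q],u[q],1)[0],3))
s=read_state(); p=(s['tool_pos'][:2]-C); print('TCP u,w',p@ex*1000,p@ey*1000)
E
```

```text
fascia -140 1 [-67.6 -67.6 -67.6]
fascia 8 45 [-67.6 -67.5 -67.5]
fascia 20 46 [-67.6 -67.5 -67.4]
fascia 35 38 [-67.6 -67.5 -67.4]
fascia 56 81 [-70.5 -68.8 -67.5]
fascia 125 106 [-70.5 -68.6 -67.4]
div w [  1.   2.   4.   5.   6.   8.   9.  10.  11.  12.  14.  15.  16.  17.
  18.  19.  20.  21.  22.  23.  24.  25.  27.  28.  29.  30.  31.  32.
  34.  36.  37.  39.  47.  48.  49.  50.  51.  52.  53.  54.  61.  62.
  64.  67.  68.  70.  71.  72.  74.  75.  76.  78.  79.  81.  86.  89.
  90.  91.  92.  93.  94.  95.  96.  97.  98.  99. 100. 101. 102. 104.
 105. 106. 107. 109. 110. 111. 112. 113. 115. 116. 117. 118. 119. 120.
 121. 122. 125. 126. 127. 128. 129. 132. 135. 139. 146. 147. 148. 149.
 150. 151. 152. 153. 154.]
holder z 140 47 u [-99.9 -99.8 -94.8] w [ 6.  42.3] slope 0.097
holder z 150 16 u [-99.5 -96.8 -94.1] w [42.  42.4] slope 1.315
holder z 160 19 u [-100.2  -97.2  -94.2] w [42.1 42.4] slope -11.729
holder z 170 238 u [-98.7 -96.5 -94.3] w [20.1 42.3] slope -0.026
holder z 180 32 u [-98.6 -96.1 -93.7] w [20.  20.6] slope -0.735
holder z 190 38 u [-98.5 -96.1 -93.8] w [19.7 20.5] slope -0.124
holder z 200 67 u [-100.3  -96.5  -91.6] w [17.6 20.7] slope -0.542
holder z 210 45 u [-100.8  -95.8  -91.1] w [14.6 20.8] slope -0.241
TCP u,w -96.39003921771824 -0.5500476521162623
```

Holder is centred in the bay (w +0.3 against a bay centre near +0.5) and parallel to it. It needs 24.5 mm toward the rack. Move in, then down to just above the lip.

Call:
servo_tool:
  targets: [1,0,0,0.4,0,1,0,0,0.8,0,1,0,0,0.98,0,1,0,0.2,0.98,0,1,0,0.7,0.98,0,1,0,1.2,0.98,0,1,0,1.7,0.98,0,1,0,1.7,0.98,0]

```text
time_s: 10.85
tool_pos: [0.4832, -0.1283, 0.1874]
eef_rot: [-1.573, -0.005, -1.72]
wrist_force: [-0.1, -0.7, -2.1]
grip_width: 0.0098
```

```bash
cat > m.py <<'E'
from h import *
to(.4842,-.1279,.148,-8.45)
im,d,W=snap('wrist'); C=np.array([.5553,-.1385]); a=np.radians(-8.45); ex=np.array([np.cos(a),np.sin(a)]); ey=np.array([-np.sin(a),np.cos(a)])
u=((W[...,:2]-C)@ex)*1000; w=((W[...,:2]-C)@ey)*1000; Z=W[...,2]*1000
zt=read_state()['tool_pos'][2]*1000-123.3
for zl,zh,w0 in [(100,140,30),(60,72,22),(76,86,19)]:
    q=(Z-zt>zl-2 if zl!=60 else Z-zt>58)&(Z-zt<zh)&(u>-90)&(u<-60)&(w>w0)&(w<46)
    if q.any(): print('own z',zl,zh,q.sum(),'u',np.round(np.percentile(u[q],[5,50,95]),1),'w max',round(np.percentile(w[q],98),1),'z',Z[q].max().round(1))
q=(u<-71)&(u>-90)&(w>10)&(w<38)&(Z>30)&(Z<64); print('lip top u at z>55', np.round(np.percentile(u[q&(Z>55)],[5,50,95]),1) if (q&(Z>55)).any() else '')
s=read_state(); p=(s['tool_pos'][:2]-C); print('TCP u,w',p@ex*1000,p@ey*1000,'toe z est',zt)
E
python3 m.py
```

```text
t 10.85 pos [ 0.4832 -0.1283  0.1874] rot [-1.573 -0.005 -1.72 ] phi -8.55 F [-0.1 -0.7 -2.1] w 0.0098
units x,y,z,turn: [-0.02  1.58  0.04 -0.01]
own z 60 72 220 u [-75.8 -72.9 -70.8] w max 42.4 z 133.8
own z 76 86 39 u [-75.  -72.9 -70.2] w max 20.7 z 150.0
lip top u at z>55 [-78.2 -78.1 -76.1]
TCP u,w -72.27479986777378 -0.7250599564087602 toe z est 64.77167742050575
```

Call:
servo_tool:
  targets: [1,0,0.15,0.04,0,1,0,0.3,0.04,0,1,0,0.45,0.04,0,1,0,0.6,0.04,0,1,0,0.7,0.04,0,1,0,0.8,0.04,0,1,0,0.9,0.04,0,1,0,1.0,0.04,0]

```text
time_s: 11.9
tool_pos: [0.4852, -0.1291, 0.1632]
eef_rot: [-1.57, -0.006, -1.72]
wrist_force: [1.5, 0.7, 1.4]
grip_width: 0.0096
```

```bash
python3 m.py
```

```text
t 11.9 pos [ 0.4852 -0.1291  0.1632] rot [-1.57  -0.006 -1.72 ] phi -8.54 F [1.5 0.7 1.4] w 0.0096
units x,y,z,turn: [-0.04  0.61 -0.05 -0.01]
own z 60 72 532 u [-72.8 -67.  -61.5] w max 44.9 z 111.5
own z 76 86 46 u [-72.6 -70.  -60.1] w max 31.1 z 125.4
lip top u at z>55 [-79.6 -77.9 -76.9]
TCP u,w -70.84049694612999 -0.9927716512965142 toe z est 39.577976188608076
```

The toe is entering the lip: small upward force, tool height as expected. Continue slowly.

Call:
servo_tool:
  targets: [1,0.02,0.1,-0.02,0,1,0.02,0.2,-0.02,0,1,0.02,0.3,-0.02,0,1,0.02,0.4,-0.02,0,1,0.02,0.48,-0.02,0,1,0.02,0.52,-0.02,0,1,0.02,0.52,-0.02,0]

```text
time_s: 12.82
tool_pos: [0.4847, -0.1296, 0.1497]
eef_rot: [-1.57, -0.006, -1.72]
wrist_force: [3.0, -1.2, -0.4]
grip_width: 0.0095
```

```bash
python3 m.py
```

```text
t 12.82 pos [ 0.4847 -0.1296  0.1497] rot [-1.57  -0.006 -1.72 ] phi -8.55 F [ 3.  -1.2 -0.4] w 0.0095
units x,y,z,turn: [-0.07  0.07 -0.03 -0.01]
own z 60 72 240 u [-73.2 -71.  -68.1] w max 41.3 z 96.8
own z 76 86 465 u [-69.6 -64.3 -61. ] w max 45.3 z 112.4
lip top u at z>55 [-80.6 -79.5 -74.3]
TCP u,w -71.09309269813343 -1.6321733608684237 toe z est 26.43337796907521
```

Call:
servo_tool:
  targets: [1,0,0.04,0,0,1,0,0.08,0,0,1,0,0.12,0,0,1,0,0.12,0,0]

```text
time_s: 13.38
tool_pos: [0.485, -0.13, 0.1484]
eef_rot: [-1.568, -0.006, -1.72]
wrist_force: [-0.6, 0.1, 13.3]
grip_width: 0.0092
```

The force rises steeply to 13 N at the expected floor height, so the toe is on the floor. Checking that it holds steady.

```bash
python3 m.py; python3 - <<'E'
from h import *
f=[]
for i in range(6):
    read_camera('wrist'); s=read_state(); f.append(np.r_[s['wrist_force'],s['tool_pos'][2]*1000])
print(np.round(f,1))
snap('scene','scn.png'); im2,_,_=snap('side'); im=cv2.imread('pics/scn.png')
cv2.imwrite('pics/c5.png',np.hstack([cv2.resize(im[120:260,230:370],(400,400)),cv2.resize(im2[160:370,210:370][:,:,::-1],(400,400))]))
print(recognise('side','narrow_holder')[:1])
E
```

```text
t 13.38 pos [ 0.485  -0.13    0.1484] rot [-1.568 -0.006 -1.72 ] phi -8.54 F [-0.6  0.1 13.3] w 0.0092
units x,y,z,turn: [-0.08  0.02 -0.04 -0.01]
own z 60 72 223 u [-73.4 -70.6 -68.4] w max 41.2 z 95.3
own z 76 86 386 u [-69.9 -64.6 -61.9] w max 45.4 z 111.1
lip top u at z>55 [-80.9 -79.2 -73.9]
TCP u,w -70.77488025505754 -1.9098499986535051 toe z est 25.100421912313905
[[-8.000e-01  7.000e-01  1.340e+01  1.484e+02]
 [-4.000e-01 -9.000e-01  1.340e+01  1.484e+02]
 [ 1.400e+00  1.000e-01  1.380e+01  1.484e+02]
 [ 4.000e-01 -7.000e-01  1.220e+01  1.484e+02]
 [ 6.000e-01 -1.200e+00  1.250e+01  1.484e+02]
 [-3.000e-01 -1.000e+00  1.280e+01  1.484e+02]]
[{'point': [0.5708, 0.2838, 0.1212], 'confidence': 0.86}]
```

View pics/c5.png

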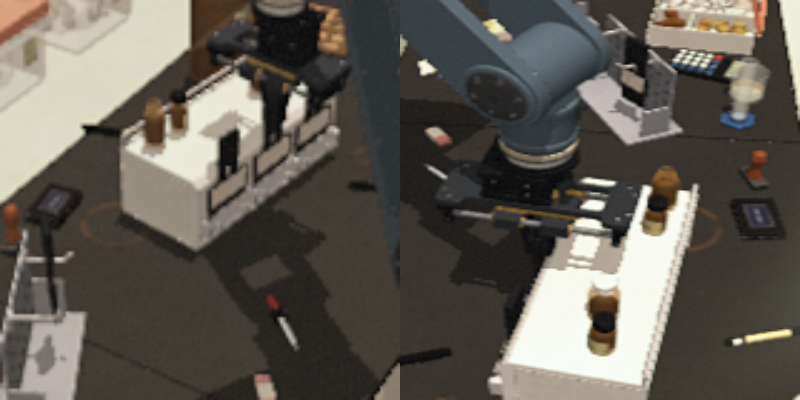

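The holder sits level with its two neighbours in the middle bay, the bottles stand, the narrow holder hangs, and the push is a steady 13 N. Handing in.

```bash
python3 -c "
from rig import *
print(hand_in())"
```

```text
the job is handed in; nothing more can be done
None
```

I took the wide holder off its hook and pushed it down behind the middle bay's lip to the rail floor. It is handed in with the gripper still holding it (grip set to 40 N) and pressing down; no verdict was reported.

It hung twisted about 14° on the hook. I gripped the tab at that angle, raised it 12 mm, turned it straight and drew it off along the hook.

**Last checks:**
- **Seating:** the estimated toe height is 25.1 mm against the 25 mm floor. It is about 5 mm out from the rail's origin toward the rack and within about 2 mm of bay centre.
- **Push:** steady at 12–14 N downward over repeated readings, and the finger opening shows the tab still held.
- **Lip:** its top measured 1–2 mm farther from the rack than before. That is roughly the 0.06 rad expected, but I had no direct joint reading.
- **Upright:** the tool is within about 0.4° of vertical. The final picture shows the ticket level with its two neighbours.
- **Left alone:** the narrow holder is still hanging. The bottles are standing with no visible shift.

No check failed. One reading was off: just before the toe touched the floor the wrist showed almost no vertical force, probably noise of 1–2 N, so I did not see the expected 2–8 N for passing the lip. The time was about 14 s of the 64 s allowed.

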